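# Load the engraver tray and click its start switch

### The arm

A 7-joint arm with a two-finger parallel gripper is mounted at the origin on the work surface. World frame = base frame: x ahead of the robot, y to its left, z up, the work surface at z = 0. Lengths are in mm, angles in rad, forces in N, time in s.
With the tool pointing down it reaches from about 425 to 950 mm from the base axis. Payload 4.7 kg.
Tool frame: the origin (TCP) lies midway between the tips of the shut fingers; the grasp point (between the pads) lies arm.tcp_to_grasp behind it (arm.tcp_to_grasp is the distance from the TCP to the grasp point, in mm); x points along the fingers, y is the direction in which the jaws open and shut, and the axes are right-handed (so a half turn about x gives the same grasp; the last joint's range is limited). The gripper opens to 85 mm and grips with 20 to 120 N. Pads are 22 mm wide; open, the fingers measure 114 mm over their backs; the gripper's body (76 mm by 85 mm) begins 54 mm behind the grasp point. The pads swing forward as they close: fully open they stand 13 mm farther back than shut.
Start: joints at [-1.24, 0.469, -0.049, 1.532, 0.024, 1.141, -0.082], TCP at [237.62, 631.811, 231.335] pointing down, gripper open.
Joint ranges: [-2.59, 2.59], [-0.33, 1.99], [-1.39, 1.29], [0.1, 2.45], [-1.04, 4.18], [0.21, 1.99], [-2.66, 2.66]. Speed limits (rad/s): [2.57, 2.57, 3.14, 3.14, 3.14, 3.14, 3.14].

### API

Orientations are given as a 3x3 rotation matrix whose columns are the frame's x, y, z axes.
In Python, from station import arm gives the robot as it stands. The module is installed in compiled form; this text tells all that it offers. Calls block until the motion is done:
- arm.reach(position, orientation): joint-space move of the TCP to a pose.
- arm.line_to(position, speed=150, rot=None): straight line of the TCP; rot=None keeps the orientation; speed is the mean speed in mm/s.
- arm.goto_joints(angles): joint-space move.
- arm.grip(opening): finger opening in mm; the grip force is fixed at half the most; returns when the fingers have stopped.
- arm.hold(seconds).
- arm.ik(position, orientation): joint angles nearest the present ones, or None.
- arm.camera(name): name is "scene" or "side" or "wrist"; returns the picture (384x512x3 uint8, red, green, blue); there is no depth.
- arm.get_calibration(name): a dict with "vertical_fov" (degrees; the focal length in pixels is half the picture's height over the tangent of half this angle, whatever the lens; pixels are square), "cx", "cy" (the principal point, pixels), "R" (3x3) and "t" (3): a world point X has camera coordinates R X + t. Camera axes: x right, y down, z forward; pixel columns grow to the right and rows downward; lengths in mm; the calibration is good to about 2 mm. A picture is of the moment at which its call begins: read the wrist's pose just before it. get_calibration takes no time and is no camera call; for the wrist camera it gives the pose at the moment of the call.
A pose or a line that the arm cannot do raises arm.MotionError and nothing moves.
- arm.finish_job(): hands the job in, once; it reports no verdict.
Trained networks look in the newest picture that a camera, given by its name, has taken for a name from the list of things; names that differ only in an ending like _2 or _b are one class to them, and where a whole thing is asked for, a point or a joint stands for the part that bears it (a point fixed in the world has none). Each returns a list of dicts, best first, with "conf" (0 to 1); they miss things now and then, are a little off and sometimes report something else, mostly with a low value. They report only what shows in the picture. A call takes as long as a camera call.
- arm.masks_of(camera, label): "pixels" (384x512 bool, what is visible of it) and "rect" ([left, top, right, bottom] in pixels, round what is visible of it).
Readings, each from a call of its own:
- arm.current_t(): time.
- arm.current_q(): joint angles.
- arm.current_joint_velocities(): joint speeds.
- arm.current_joint_efforts(): joint torques, N m.
- arm.current_position(): TCP position.
- arm.current_ee_rot(): TCP orientation.
- arm.current_ft_force(): force on the tool from outside, world axes, zero at the start.
- arm.current_ft_torque(): the same for the moment, N m.
- arm.current_grip_width(): finger opening in mm.
Only numpy, scipy, OpenCV 4.12 (cv2) and the standard library are available. Lean on these libraries where they do the work, as an engineer would, in place of code of your own. Each camera call takes 0.05 s, during which the arm holds its last target.

### The job

First lay every mailbox lock flat in the engraver's tray, one to a bay, plug upwards. Only when all of them are in, press down the tail of the start switch's seesaw guard so that its flap tips fully up, press the roller lever just until it clicks, without overtravel, let it spring back, and finally push the flap back down fully over the roller. Leave the tape measure and the little pin tub where they are.

Things in the scene. Friction and masses are not known exactly. Their poses are not given: they have to be found in the camera images.
- lockA_center (a point): Pewter mailbox lock (four to six are present, all alike; None if absent), lying flat on its case: rectangular case 44 (its x) x 36 (its y) x 16 mm high, with a round plug 20 mm in diameter standing 22 mm up from the middle of the case; 38 mm high in all, about 0.12 kg. Easily gripped by the plug from above. The point is on the plug's axis, 19 mm above the underside; z up.
- lockB_center (a point): Pewter mailbox lock (four to six are present, all alike; None if absent), lying flat on its case: rectangular case 44 (its x) x 36 (its y) x 16 mm high, with a round plug 20 mm in diameter standing 22 mm up from the middle of the case; 38 mm high in all, about 0.12 kg. Easily gripped by the plug from above. The point is on the plug's axis, 19 mm above the underside; z up.
- lockC_center (a point): Pewter mailbox lock (four to six are present, all alike; None if absent), lying flat on its case: rectangular case 44 (its x) x 36 (its y) x 16 mm high, with a round plug 20 mm in diameter standing 22 mm up from the middle of the case; 38 mm high in all, about 0.12 kg. Easily gripped by the plug from above. The point is on the plug's axis, 19 mm above the underside; z up.
- lockD_center (a point): Pewter mailbox lock (four to six are present, all alike; None if absent), lying flat on its case: rectangular case 44 (its x) x 36 (its y) x 16 mm high, with a round plug 20 mm in diameter standing 22 mm up from the middle of the case; 38 mm high in all, about 0.12 kg. Easily gripped by the plug from above. The point is on the plug's axis, 19 mm above the underside; z up.
- lockE_center (a point): Pewter mailbox lock (four to six are present, all alike; None if absent), lying flat on its case: rectangular case 44 (its x) x 36 (its y) x 16 mm high, with a round plug 20 mm in diameter standing 22 mm up from the middle of the case; 38 mm high in all, about 0.12 kg. Easily gripped by the plug from above. The point is on the plug's axis, 19 mm above the underside; z up.
- lockF_center (a point): Pewter mailbox lock (four to six are present, all alike; None if absent), lying flat on its case: rectangular case 44 (its x) x 36 (its y) x 16 mm high, with a round plug 20 mm in diameter standing 22 mm up from the middle of the case; 38 mm high in all, about 0.12 kg. Easily gripped by the plug from above. The point is on the plug's axis, 19 mm above the underside; z up.
- tray: Engraver's aluminium loading tray, fixed, 142 (its x) x 210 (its y) mm, outer and dividing walls 14 mm high and 4 mm thick, floor 4 mm above the counter. It has 2 x 3 bays, each about 65 x 65 mm inside, centred at x = -34.5 or +34.5 mm and y = -69, 0 or +69 mm. Origin at the centre of its underside, z up. One lock lies flat in a bay at any turn; two do not fit.
- station: Engraver's start-switch station, fixed: grey base plate 75 mm (x) x 245 mm (y), 6 mm thick, carrying the roller lever switch and, over it, a seesaw guard. Origin on the counter straight under the guard's pivot; the seesaw runs along the station's y axis: tail towards +y, flap and roller towards -y; z up. Two steel cheeks, 5 mm thick at x = +-29 mm, stand 68 mm high beside the pivot. The black switch body (y -139 to -97 mm) is 34 mm high.
- guard_pivot (a point): Pivot axis of the guard (parallel to the station's x), 56 mm above the counter.
- tail_bar (a point): Centre of the black cross bar (12 mm diameter, 44 mm long along the station's x) at the end of the guard's tail, 75 mm from the pivot. With the guard down the tail slants 50 degrees upward, the bar at station y = +48, z = 113 mm; fully open it has swung down in an arc to y = +63, z = 15 mm.
- flap_edge (a point): Middle of the free edge of the guard's flat steel flap (40 mm wide, 3 mm thick, reaches 70 mm from the pivot). Guard down: level over the roller at station y = -70, z = 56 mm. Guard open: almost upright above the pivot.
- guard (a joint): Guard angle, rad: 0 = flap down, covering the roller (mechanical stop); 1.45 = tail pressed right down, flap tipped up (stop). Pressing the tail down raises it; pushing the flap back over and down lowers it. A friction hinge: it stays wherever left and takes about 1 to 2 N at the bar.
- roller_top (a point): Top of the white roller (14 mm diameter, 12 mm long along the station's x) at the end of the switch's sprung lever, rest position station y = -60, z = 47 mm. The lever is 50 mm long, hinged at station y = -110, z = 40 mm; the roller is pressed straight down.
- switch (a joint): Switch lever angle, rad: 0 at rest, growing as the roller is pressed down; springs back when released. It clicks at 0.14 (roller about 7 mm down, about 4.5 N). Beyond 0.30 (about 15 mm down, about 8.5 N) it is overtravelled and damaged. About 1 N starts it; 0.5 N more per mm.
- tape_center (a point): Bystander: yellow tape measure lying on its side, 68 x 62 x 34 mm high; point at its centre, 17 mm up.
- tub_center (a point): Bystander: round pin tub, 40 mm diameter, 40 mm high; point at its centre, 20 mm up.

How it is judged:
By the outcome, as a careful person would: the job done as asked, in the order asked, and still so for the second after the job is handed in, with the robot touching nothing.
Of lockA, lockB, lockC, lockD, lockE, lockF only 4 to 6 are there at a start; the rules pass over those that are not, and their reading is None.
At some moment in a run one of lockA, lockB, lockC, lockD, lockE, lockF may be knocked a few centimetres aside while the robot is not near it.
It also fails if it takes over 210 s, if anything falls off the work surface, if the arm or the gripper's body presses on something with over 40 N, if the wrist force passes 120 N, or if a joint passes its speed limit or range.

## Working session

There is one attempt and no reset: what is moved stays moved. The work goes in short steps, each a Python script; the robot and the scene stay as the last script left them, time stands still between calls to the robot, and variables do not carry over. Pictures are saved under pics/ and viewed, and the job is handed in when it is done.

```bash
mkdir -p pics; ls; python3 - <<'E'
from station import arm
import cv2
print(arm.current_t(),arm.tcp_to_grasp,arm.current_position(),arm.current_ee_rot())
for c in ["scene","side","wrist"]:
    k=arm.get_calibration(c);print(c,k)
    im=arm.camera(c);cv2.imwrite(f"pics/{c}0.png",im[:,:,::-1])
    for l in ["lockA_center","tray","station","tape_center","tub_center","tail_bar","flap_edge","roller_top"]:
        for d in arm.masks_of(c,l): print(c,l,round(d["conf"],2),d["rect"])
print(arm.current_t())
E
```

```text
pics
0.0 18.700000000000003 [237.43243596 631.25290197 230.2496436 ] [[-6.15216098e-04  3.52039735e-01  9.35984854e-01]
 [-1.85604965e-03  9.35983017e-01 -3.52040264e-01]
 [-9.99998088e-01 -1.95381520e-03  7.75714065e-05]]
scene {'vertical_fov': 42.976119476879816, 'cx': 256.01252655053764, 'cy': 198.23426095016328, 'R': array([[-0.63733729,  0.77058231, -0.00202321],
       [ 0.58334446,  0.48075677, -0.65466187],
       [-0.50349818, -0.41842065, -0.75591913]]), 't': array([ 349.38745819, -251.01386583, 1499.03775831])}
scene lockA_center 0.65 [216.5, 236.5, 238.4, 256.9]
scene tray 0.69 [311.3, 247.3, 427.0, 342.2]
scene tray 0.21 [277.4, 237.1, 298.0, 257.9]
scene tray 0.2 [151.8, 136.4, 191.8, 153.0]
scene station 0.65 [131.7, 133.9, 210.1, 183.4]
scene tape_center 0.56 [234.7, 171.7, 267.3, 198.9]
scene tub_center 0.59 [194.0, 215.0, 214.5, 236.0]
scene tub_center 0.4 [274.5, 236.9, 296.0, 258.8]
scene tail_bar 0.59 [149.5, 132.6, 192.2, 156.4]
scene tail_bar 0.53 [274.1, 235.1, 297.1, 255.8]
scene flap_edge 0.86 [148.4, 136.0, 194.2, 155.5]
scene roller_top 0.73 [300.0, 213.1,
[... 494 characters left out ...]
7.9, 291.7, 370.2]
side station 0.45 [240.5, 259.8, 271.5, 321.4]
side tape_center 0.97 [219.2, 220.0, 242.6, 247.5]
side tub_center 0.52 [282.2, 219.7, 294.1, 234.6]
side tail_bar 0.7 [214.4, 182.6, 224.3, 197.3]
side flap_edge 0.57 [240.6, 261.7, 268.0, 322.3]
side roller_top 0.53 [261.7, 321.8, 274.0, 340.8]
wrist {'vertical_fov': 69.4506826576984, 'cx': 252.82260982548127, 'cy': 192.91055111970803, 'R': array([[ 3.51636556e-01,  9.36136569e-01,  2.36911327e-04],
       [ 8.94566184e-01, -3.36096225e-01,  2.94602563e-01],
       [ 2.75867857e-01, -1.03381098e-01, -9.55619838e-01]]), 't': array([-673.75008975,  -38.20566758,  379.13079001])}
wrist tray 0.89 [72.8, 342.1, 181.5, 384.0]
1.35
```

View pics/scene0.png

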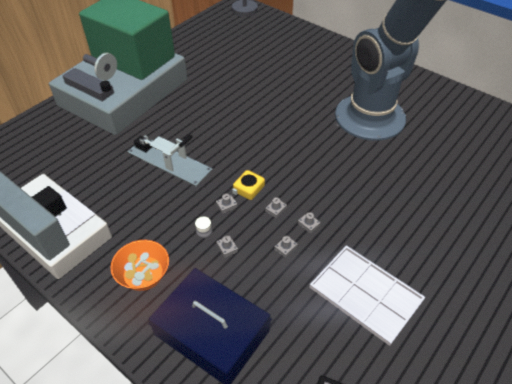

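View pics/side0.png

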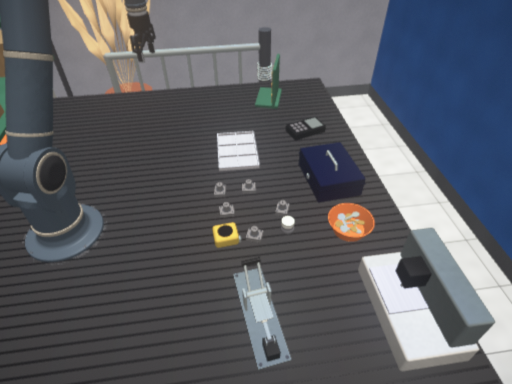

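View pics/wrist0.png

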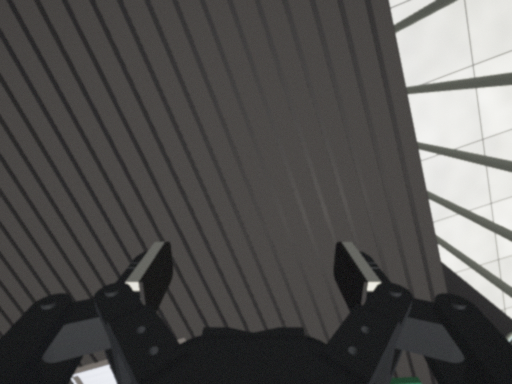

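```bash
cat > h.py <<'E'
import numpy as np, cv2
from station import arm
def K(k):
    f=192/np.tan(np.radians(k["vertical_fov"])/2); return f,k["cx"],k["cy"]
def ray(k,p):
    f,cx,cy=K(k); d=np.array([(p[0]-cx)/f,(p[1]-cy)/f,1]); R=np.array(k["R"]);t=np.array(k["t"])
    d=R.T@d; return -R.T@t, d/np.linalg.norm(d)
def onz(k,p,z):
    o,d=ray(k,p); return o+d*(z-o[2])/d[2]
def tri(obs):
    A=np.zeros((3,3));b=np.zeros(3);
    for k,p in obs:
        o,d=ray(k,p);M=np.eye(3)-np.outer(d,d);A+=M;b+=M@o
    X=np.linalg.solve(A,b)
    return X,[float(np.linalg.norm((np.eye(3)-np.outer(ray(k,p)[1],ray(k,p)[1]))@(X-ray(k,p)[0]))) for k,p in obs]
def proj(k,X):
    f,cx,cy=K(k);c=np.array(k["R"])@X+np.array(k["t"]);return np.array([f*c[0]/c[2]+cx,f*c[1]/c[2]+cy])
def down(th): # jaw direction y at angle th
    y=np.array([np.cos(th),np.sin(th),0]);x=np.array([0,0,-1.]);return np.column_stack([x,y,np.cross(x,y)])
E
python3 - <<'E'
from h import *
s=arm.get_calibration("scene");d=arm.get_calibration("side")
np.set_printoptions(precision=1,suppress=True)
S=dict(a=(310,214.5),b=(287,238),c=(277,201.5),e=(227.5,238.5),f=(227.5,196.5),tub=(204,221),tape=(250,180),
 tr1=(346,249),tr2=(424,294),tr3=(391,339),tr4=(311,290))
D=dict(a=(220.5,184.5),b=(249.5,182.5),c=(227.5,205),e=(283,203.5),f=(255.5,230),tub=(288,220.5),tape=(225,230),
 tr1=(217,134),tr2=(253,133),tr3=(258,165),tr4=(219,169))
for n in S:
    X,r=tri([(s,S[n]),(d,D[n])]);print(n,X,np.array(r),onz(s,S[n],38)[:2],onz(d,D[n],38)[:2])
for c in["scene","side"]:
    im=cv2.imread(f"pics/{c}0.png")
    b=(120,120,330,270) if c=="scene" else (200,120,310,370)
    q=im[b[1]:b[3],b[0]:b[2]]; f=min(800/q.shape[1],600/q.shape[0])
    cv2.imwrite(f"pics/{c}0z.png",cv2.resize(q,None,fx=f,fy=f,interpolation=cv2.INTER_CUBIC))
E
```

```text
a [463.1  97.7  36.7] [3.7 3.7] [459.8  99. ] [466.1  93.1]
b [555.4  96.   34.7] [4.6 4.6] [552.6  98.6] [558.7  88.7]
c [478.    7.1  32.4] [3.3 3.3] [478.2  10.6] [480.6  -1. ]
e [644.2 -12.5  33.3] [3.7 3.7] [643.   -8.8] [646.2 -19.4]
f [ 546.4 -101.4   32.1] [5. 5.] [544.9 -96.4] [ 549.9 -109.7]
tub [644.  -87.9  39.6] [3.1 3.1] [640.1 -87.8] [647.  -88.4]
tape [463.9 -92.2  33.7] [1.9 1.9] [464.8 -89.2] [465.5 -97.2]
tr1 [498.3 247.4 103.4] [32.3 32.3] [490.7 223.1] [472.6 376.2]
tr2 [563.9 395.   61.7] [58.7 58.7] [483.5 417. ] [607.3 362.1]
tr3 [ 589.7  384.2 -103.3] [45.6 45.6] [619.9 413.3] [598.4 171.7]
tr4 [521.8 215.4 -39.6] [63.3 63.3] [630.6 223.3] [466.5 170.5]
```

View pics/scene0z.png

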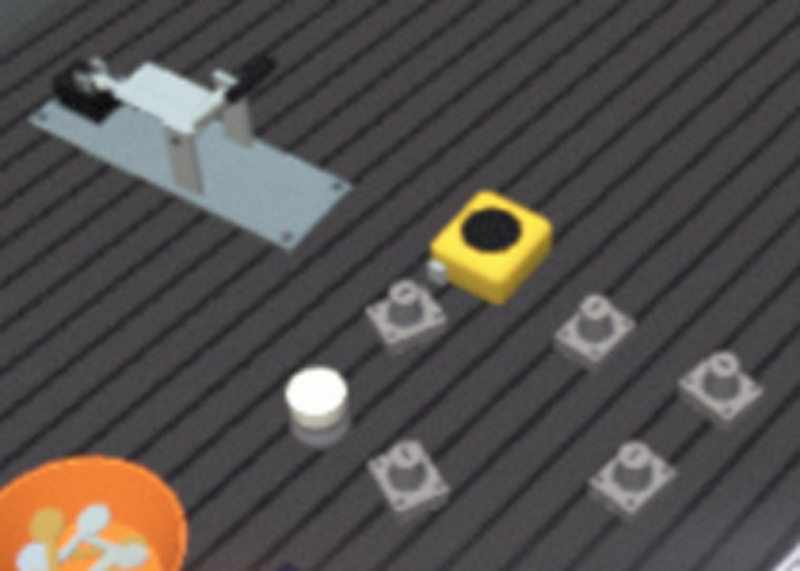

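View pics/side0z.png

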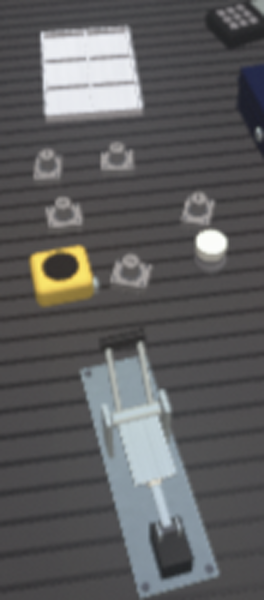

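```bash
python3 - <<'E'
from h import *
np.set_printoptions(precision=2,suppress=True)
k=arm.get_calibration("wrist");R=np.array(k["R"]);C=-R.T@k["t"]
T=arm.current_ee_rot();P=arm.current_position()
print("cam in tool",T.T@(C-P)); print("camaxes in tool\n",(T.T@R.T))
print(arm.current_grip_width())
for p in [(540,0,350),(540,0,400),(550,320,300),(550,-250,350),(463,98,60),(600,-350,200)]:
  for th in np.radians([-180,-135,-90,-45,0,45,90,135]):
    q=arm.ik(np.array(p,float),down(th)); print(p,round(np.degrees(th)),q is not None and np.array(q))
E
```

```text
cam in tool [-142.36   -1.38  -75.46]
camaxes in tool
 [[-0.   -0.29  0.96]
 [ 1.    0.    0.  ]
 [-0.    0.96  0.29]]
85.46485635634001
(540, 0, 350) -180 False
(540, 0, 350) -135 [-0.98  0.25  1.12  1.73 -0.24  1.31 -2.17]
(540, 0, 350) -90 [-0.77  0.19  0.82  1.72 -0.14  1.29 -1.49]
(540, 0, 350) -45 [-0.65  0.17  0.68  1.72 -0.11  1.29 -0.74]
(540, 0, 350) 0 [-0.6   0.17  0.61  1.71 -0.1   1.29  0.03]
(540, 0, 350) 45 [-0.54  0.17  0.55  1.71 -0.09  1.29  0.81]
(540, 0, 350) 90 [-0.49  0.16  0.48  1.71 -0.08  1.29  1.58]
(540, 0, 350) 135 [-0.38  0.16  0.35  1.7  -0.06  1.29  2.34]
(540, 0, 400) -180 False
(540, 0, 400) -135 [-0.99  0.21  1.12  1.64 -0.19  1.41 -2.21]
(540, 0, 400) -90 [-0.78  0.16  0.82  1.64 -0.12  1.4  -1.51]
(540, 0, 400) -45 [-0.67  0.15  0.69  1.63 -0.1   1.4  -0.75]
(540, 0, 400) 0 [-0.62  0.15  0.63  1.63 -0.09  1.4   0.02]
(540, 0, 400) 45 [-0.57  0.14  0.57  1.63 -0.08  1.4   0.8 ]
(540, 0, 400) 90 [-0.51  0.14  0.5   1.62 -0.07  1.4   1.57]
(540, 0, 400) 135 [-0.41  0.14  0.38  1.62 -0.05  1.4   2.33]
(550, 320, 300) -180 [-0.4   0.37 -0.27  1.53  0.1 
[... 1288 characters left out ...]
463, 98, 60) 45 [-0.5   0.39  0.25  2.17 -0.17  0.6   0.65]
(463, 98, 60) 90 [-0.4   0.39  0.12  2.16 -0.08  0.6   1.35]
(463, 98, 60) 135 [-0.27  0.39 -0.03  2.16  0.02  0.6   2.04]
(600, -350, 200) -180 [-0.18  0.77  1.11  1.56 -0.71  1.27 -2.1 ]
(600, -350, 200) -135 [-0.18  0.77  1.11  1.56 -0.71  1.27 -1.32]
(600, -350, 200) -90 [-0.1   0.68  0.92  1.55 -0.57  1.2  -0.64]
(600, -350, 200) -45 [-0.09  0.67  0.9   1.55 -0.55  1.19  0.13]
(600, -350, 200) 0 [-0.09  0.67  0.91  1.55 -0.56  1.19  0.92]
(600, -350, 200) 45 [-0.04  0.63  0.8   1.55 -0.48  1.16  1.64]
(600, -350, 200) 90 [-0.11  0.69  0.94  1.55 -0.58  1.2   2.51]
(600, -350, 200) 135 [ 1.14  0.82 -1.18  1.47  0.77  1.36  2.27]
```

```bash
cat >> h.py <<'E'
import pickle
def snap(name):
    k=arm.get_calibration("wrist");im=arm.camera("wrist");cv2.imwrite(f"pics/{name}.png",im[:,:,::-1])
    pickle.dump(k,open(f"pics/{name}.pkl","wb"));return k,im
E
python3 - <<'E'
from h import *
np.set_printoptions(precision=1,suppress=True)
for n,p in [("w1",(540,150,330)),("w2",(540,-60,330))]:
    arm.reach(np.array(p,float),down(np.pi/2)); 
    k,im=snap(n); print(arm.current_t(),arm.current_position())
    ls=["lockA_center","tray","station","tape_center","tub_center"]
    for l in ls:
        for d in arm.masks_of("wrist",l): print(l,round(d["conf"],2),d["rect"])
    cv2.imwrite(f"pics/{n}z.png",cv2.resize(im[:,:,::-1],None,fx=1.56,fy=1.56,interpolation=cv2.INTER_CUBIC))
E
```

```text
3.475 [539.7 151.3 329.7]
lockA_center 0.91 [147.9, 196.4, 177.9, 226.2]
tray 0.94 [285.6, 108.2, 418.9, 199.3]
station 0.87 [0.0, 113.0, 39.6, 163.6]
station 0.26 [149.9, 97.3, 177.7, 128.0]
tape_center 0.79 [69.0, 82.3, 120.5, 133.9]
tub_center 0.75 [101.1, 204.9, 130.0, 233.7]
tub_center 0.3 [153.6, 98.4, 176.1, 130.9]
4.625 [540.4 -57.4 329.8]
lockA_center 0.98 [263.5, 200.0, 292.3, 225.1]
tray 0.7 [401.8, 110.5, 509.3, 198.7]
tray 0.64 [335.5, 93.1, 367.3, 118.3]
station 0.78 [2.0, 111.8, 163.8, 177.4]
tape_center 0.75 [206.7, 81.3, 249.5, 132.1]
tape_center 0.19 [1.0, 111.9, 164.2, 175.6]
tub_center 0.69 [225.7, 204.1, 246.7, 230.5]
```

View pics/w1z.png

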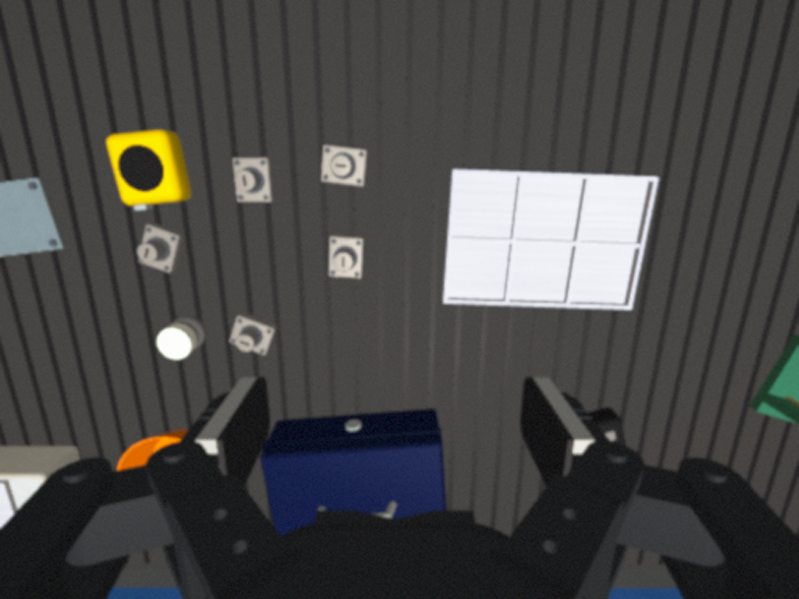

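View pics/w2z.png

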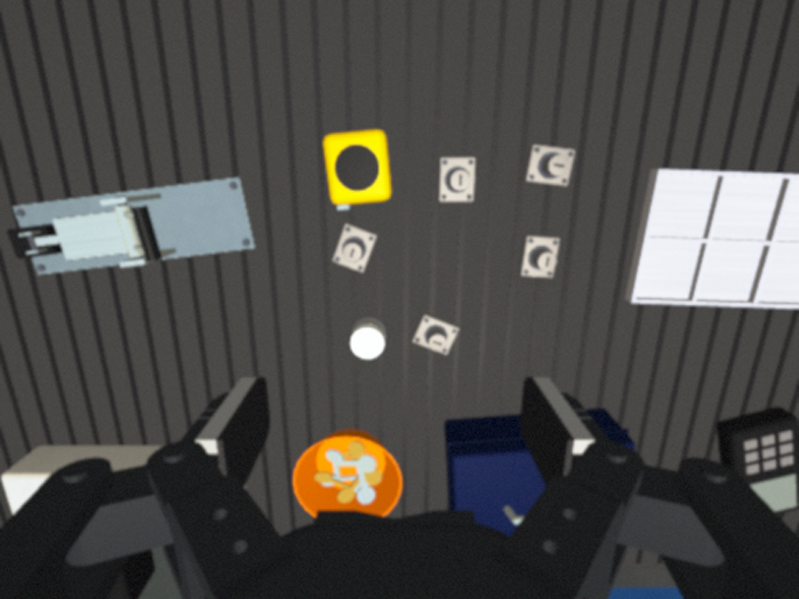

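```bash
python3 - <<'E'
from h import *
np.set_printoptions(precision=1,suppress=True)
k1=pickle.load(open("pics/w1.pkl","rb"));k2=pickle.load(open("pics/w2.pkl","rb"))
A=dict(a=(342,165),b=(344,262),c=(247,180),e=(243,343),f=(148,252),tub=(174,343),tape=(141,169),tr1=(452,169),tr2=(443,302))
B=dict(a=(558,166),b=(545,261),c=(459,180),e=(437,342),f=(350,253),tub=(367,343),tape=(357,167),tr1=(657,169),tr2=(630,303))
s=1.5612
for n in A:
    p=np.array(A[n])/s;q=np.array(B[n])/s
    X,r=tri([(k1,p),(k2,q)]);print(n,X,np.array(r),onz(k1,p,38)[:2],onz(k2,q,38)[:2])
print("tray z14")
for p in [(452,169),(658,177),(633,310),(443,302)]: print(onz(k1,np.array(p)/s,14))
print("station z6")
P=[onz(k2,np.array(p)/s,6) for p in [(14,206),(242,178),(254,246),(37,274)]]
for p in P:print(p)
print([np.linalg.norm(P[i]-P[(i+1)%4]) for i in range(4)])
print("bar z113",onz(k2,np.array((138,208))/s,113),onz(k2,np.array((155,262))/s,113))
E
```

```text
a [461.7  99.1  33.9] [0.6 0.6] [461.2  99.5] [462.3  97.6]
b [556.9  97.5  30.5] [0.4 0.4] [555.7  98.4] [555.   94.9]
c [475.6   4.4  29.6] [0.1 0.1] [475.2   7.2] [475.5   3.2]
e [644.  -12.9  40.1] [0.4 0.4] [645.3 -13.8] [644.5 -12.7]
f [ 548.1 -105.    29.6] [0.7 0.7] [ 545.9 -100.1] [ 547.2 -104.2]
tub [645.6 -88.5  38. ] [0.2 0.2] [645.4 -88.4] [645.8 -88.5]
tape [464.6 -95.4  34.6] [0.8 0.8] [465.3 -93.5] [463.8 -95.2]
tr1 [464.7 208.4  11.7] [0.1 0.1] [464.6 205. ] [464.8 193. ]
tr2 [607.3 204.3  11.4] [0.7 0.7] [598.3 201.1] [599.7 189.1]
tray z14
[464.6 208.1  14. ]
[471.9 418.2  14. ]
[614.5 416.2  14. ]
[605.7 203.9  14. ]
station z6
[ 504.1 -460.7    6. ]
[ 475.  -217.3    6. ]
[ 545.9 -211.4    6. ]
[ 577.8 -454.2    6. ]
[np.float64(245.18950541947248), np.float64(71.208982808783), np.float64(244.84567685480582), np.float64(73.95783112634815)]
bar z113 [ 496.3 -268.1  113. ] [ 541.1 -261.5  113. ]
```

```bash
cat >> h.py <<'E'
TC=np.array([539.2,311.6]);TY=np.radians(-2.1)
def bay(i,j):
    c,s=np.cos(TY),np.sin(TY);return TC+np.array([[c,-s],[s,c]])@np.array([34.5*i,69.*j])
L=dict(a=(461.7,98.5,90),b=(556,96.5,90),c=(475.5,4.5,90),e=(644.5,-12.9,73),f=(547.5,-104,73))
def blobs(k,im,z=12):
    hsv=cv2.cvtColor(im,cv2.COLOR_RGB2HSV)
    m=((hsv[...,2]>110)&(hsv[...,1]<70)).astype(np.uint8); m[330:]=0
    m=cv2.morphologyEx(m,cv2.MORPH_CLOSE,np.ones((7,7),np.uint8))
    n,lab,st,ce=cv2.connectedComponentsWithStats(m);o=[]
    for i in range(1,n):
        if st[i,4]<60: continue
        X=onz(k,ce[i],z);D=np.linalg.norm(X+np.array(k["R"]).T@k["t"])
        a=st[i,4]*(D/K(k)[0])**2
        if 1000<a<3200 and 400<X[0]<750 and -190<X[1]<190: o.append((X[:2].round(1),int(a),ce[i].round(0)))
    return o
def hover(n,z=160,name=None):
    x,y,th=L[n];arm.reach(np.array([x,y,z]),down(np.radians(th)));k,im=snap(name or "h_"+n)
    return k,im,blobs(k,im)
E
python3 - <<'E'
from h import *
for w in("w1","w2"):
    k=pickle.load(open(f"pics/{w}.pkl","rb"));im=cv2.imread(f"pics/{w}.png")[:,:,::-1].copy()
    for o in blobs(k,im):print(w,o)
k,im,b=hover("b")
print(arm.current_t(),arm.current_position())
for o in b: print(o)
for d in arm.masks_of("wrist","lockA_center"): print(d["conf"],d["rect"])
E
```

```text
w1 (array([461.2,  97.9]), 1942, array([220., 106.]))
w1 (array([475.3,   3.6]), 2024, array([161., 115.]))
w1 (array([ 546.3, -104.3]), 2010, array([101., 159.]))
w1 (array([555.5,  97.2]), 1693, array([221., 164.]))
w1 (array([646.6, -13.5]), 1803, array([161., 215.]))
w1 (array([ 654.4, -100.5]), 1980, array([113., 219.]))
w2 (array([461. ,  98.9]), 2155, array([352., 106.]))
w2 (array([475. ,   4.7]), 1954, array([293., 115.]))
w2 (array([ 546.4, -102.4]), 1734, array([227., 159.]))
w2 (array([555.2,  98.1]), 1876, array([346., 164.]))
w2 (array([646.1, -11.9]), 1658, array([279., 214.]))
w2 (array([654.5, -89.9]), 1482, array([235., 219.]))
5.85 [557.42795358  94.86991093 161.58946415]
(array([460.6,  98.1]), 1988, array([257.,  85.]))
(array([474.5,   3.3]), 1973, array([162., 100.]))
(array([ 546.4, -105.9]), 1869, array([ 67., 171.]))
(array([555.2,  97.3]), 1590, array([256., 179.]))
(array([ 658.1, -103.1]), 2286, array([ 88., 262.]))
0.57 [141.7, 230.2, 186.5, 269.1]
```

View pics/h_b.png

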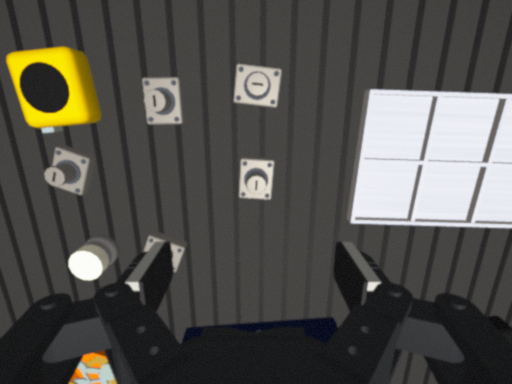

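```bash
cat >> h.py <<'E'
def pick(xy,n,zg=19):
    th=np.radians(L[n][2]);R=down(th)
    arm.grip(50)
    arm.reach(np.array([*xy,80.]),R)
    arm.line_to(np.array([*xy,zg]),speed=80)
    print("at",arm.current_position().round(1),"F",np.array(arm.current_ft_force()).round(1))
    arm.grip(10); print("w",round(float(arm.current_grip_width()),1))
    arm.line_to(np.array([*xy,110.]),speed=150)
    print("lift w",round(float(arm.current_grip_width()),1),np.array(arm.current_ft_force()).round(1))
def place(i,j,zg=24):
    p=bay(i,j);R=down(np.pi/2+TY)
    arm.reach(np.array([*p,110.]),R)
    arm.line_to(np.array([*p,45.]),speed=120)
    arm.line_to(np.array([*p,zg]),speed=50)
    print("at",arm.current_position().round(1),p.round(1),"F",np.array(arm.current_ft_force()).round(1))
    arm.grip(40)
    arm.line_to(np.array([*p,130.]),speed=150)
    print("t",arm.current_t(),"w",round(float(arm.current_grip_width()),1))
E
python3 - <<'E'
from h import *
pick((556,97.3),"b")
place(1,-1)
k,im=snap("p1")
E
```

```text
at [556.4  97.3  19.2] F [0.5 0.  0.4]
w 17.6
lift w 17.7 [ 0.   0.1 -1.5]
at [570.7 241.3  23.8] [571.1 241.4] F [-1.3 -0.6  1. ]
t 11.9167 w 40.0
```

View pics/p1.png

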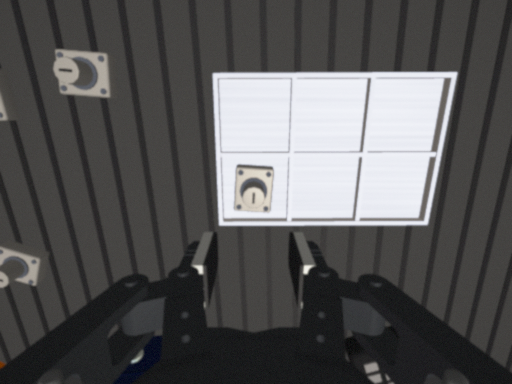

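```bash
cat > run.py <<'E'
import sys
from h import *
def do(n,i,j):
    k,im,b=hover(n)
    x0=np.array(L[n][:2])
    print(n,[o[0].tolist() for o in b])
    b=[o for o in b if np.linalg.norm(o[0]-x0)<10]
    if len(b)!=1: print("MOVED?",n);return False
    pick(b[0][0],n)
    if arm.current_grip_width()<14: print("NO GRIP");return False
    place(i,j);return True
for a in sys.argv[1:]:
    n,i,j=a.split(",")
    if not do(n,int(i),int(j)):break
snap("r"+sys.argv[1][0])
E
python3 run.py a,-1,-1 c,-1,0
```

```text
a [[461.5, 98.1], [475.9, 3.1], [549.1, -106.2]]
at [461.9  98.2  19.4] F [ 0.2 -0.3  0.5]
w 17.2
lift w 17.8 [-0.5  0.  -1.8]
at [501.8 243.8  23.7] [502.2 243.9] F [-1.2 -0.1  1. ]
t 18.6333 w 40.2
c [[475.1, 4.7], [547.3, -103.2], [648.1, -12.7]]
at [475.5   4.7  19.4] F [0.4 0.1 0. ]
w 17.6
lift w 17.5 [-0.3  0.9 -1.1]
at [504.3 312.8  23.7] [504.7 312.9] F [-1.7 -0.8  1.1]
t 26.025 w 39.7
```

```bash
python3 run.py e,1,0 f,1,1
```

```text
e [[652.6, 100.9], [546.4, -101.8], [662.1, -93.8]]
MOVED? e
```

```bash
ls -t pics | head -3
```

```text
re.pkl
re.png
h_e.pkl
```

View pics/re.png

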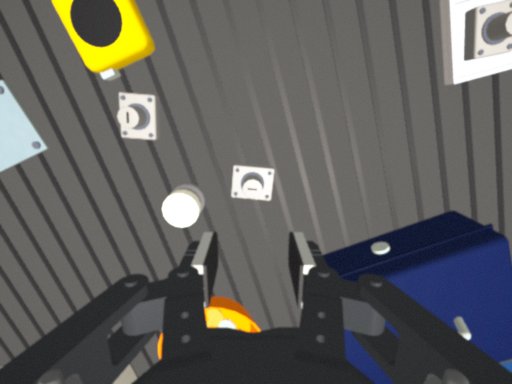

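```bash
python3 - <<'E'
from h import *
k=pickle.load(open("pics/re.pkl","rb"));im=cv2.imread("pics/re.png")[:,:,::-1].copy()
print(onz(k,(252,186),38),onz(k,(253,183),12))
hsv=cv2.cvtColor(im,cv2.COLOR_RGB2HSV);print(hsv[170:196:6,232:276:8,2]);print(hsv[170:196:6,232:276:8,1])
m=((hsv[...,2]>110)&(hsv[...,1]<70)).astype(np.uint8); m[330:]=0
m=cv2.morphologyEx(m,cv2.MORPH_CLOSE,np.ones((7,7),np.uint8))
n,lab,st,ce=cv2.connectedComponentsWithStats(m);print([s.tolist() for s in st if s[4]>60])
E
```

```text
[642.28673343 -11.47519148  38.        ] [646.32498706 -11.60720378  12.        ]
[[141 249 253 254 254 251]
 [180 253 118 123 254 250]
 [211 227 253 254 237 230]
 [227 246 197 241 251 187]
 [237 252 252 254 253 129]]
[[18  6  4  3  2  7]
 [23  5  2  8  2  8]
 [22  8  5  2  8 16]
 [18  8 22 12  5 22]
 [14  7  6  4  6 20]]
[[0, 0, 512, 384, 172717], [439, 0, 73, 86, 4918], [224, 36, 132, 243, 9893], [95, 69, 26, 13, 217], [340, 77, 34, 158, 1059], [0, 80, 50, 93, 2489], [116, 91, 47, 51, 2010], [194, 157, 11, 15, 65], [156, 169, 57, 66, 1791], [191, 231, 22, 44, 476], [371, 242, 19, 13, 190], [454, 317, 15, 13, 131], [218, 320, 18, 10, 119]]
```

```bash
sed -i 's/\[...,2\]>110/[...,2]>150/' h.py; python3 - <<'E'
from h import *
pick((644.8,-12.3),"e"); 
if arm.current_grip_width()>14: place(1,0)
E
python3 run.py f,1,1
```

```text
at [645.2 -12.4  19.3] F [ 0.1 -0.4  0.1]
w 17.8
lift w 17.6 [ 0.2 -0.5 -1.5]
at [573.3 310.3  23.9] [573.7 310.3] F [-0.9  0.3  2.8]
t 33.95 w 40.2
f [[546.2, -102.1]]
at [ 546.5 -102.3   19.2] F [ 0.6  0.  -0.3]
w 17.5
lift w 17.5 [-0.4  0.1 -0.7]
at [575.8 379.2  23.8] [576.2 379.3] F [-1.5  0.1  1.9]
t 42.4833 w 40.1
```

```bash
python3 - <<'E'
from h import *
arm.reach(np.array([540,-30,330.]),down(np.pi/2)); snap("w3")
for c in["scene","side"]:
    cv2.imwrite(f"pics/{c}1.png",arm.camera(c)[:,:,::-1])
print(arm.current_t())
a=cv2.imread("pics/scene1.png")[120:345,120:430];b=cv2.imread("pics/w3.png")
cv2.imwrite("pics/c1.png",np.vstack([cv2.resize(a,(413,300)),cv2.resize(b,(413,300))]))
E
```

```text
44.3583
```

View pics/c1.png

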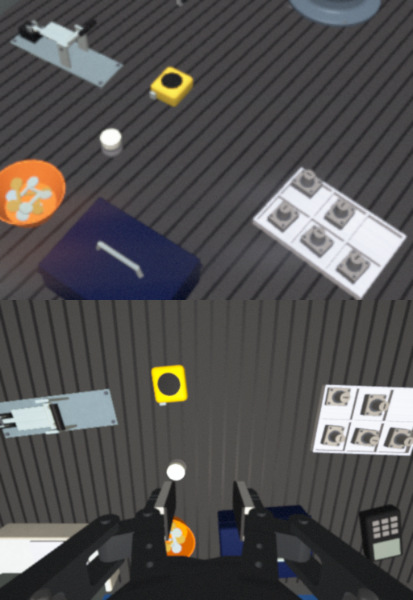

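View pics/rf.png

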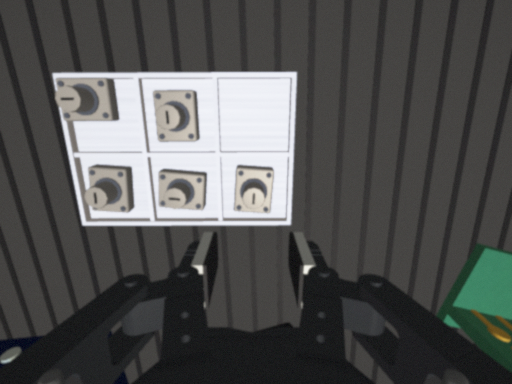

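View pics/side1.png

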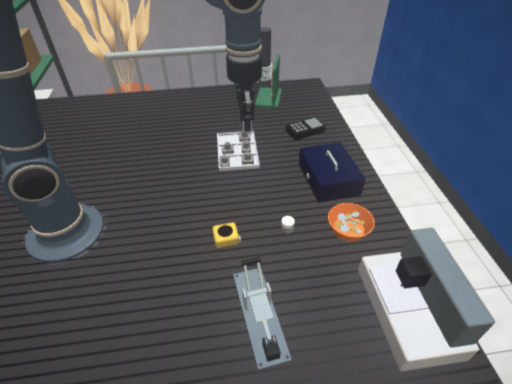

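```bash
python3 - <<'E'
from h import *
arm.reach(np.array([560,310,300.]),down(np.pi/2)); k,im=snap("w4")
cv2.imwrite("pics/w4z.png",cv2.resize(im[60:260,130:400,::-1],None,fx=2.9,fy=2.9,interpolation=cv2.INTER_CUBIC))
for z in (14,):
  for i in(-1,1):
    for j in(-1,0,1): print(i,j,bay(i,j).round(0),(proj(k,np.array([*bay(i,j),42]))-[130,60]).round(0)*2.9)
E
```

```text
-1 -1 [502. 244.] [226.2 174. ]
-1 0 [505. 313.] [368.3 179.8]
-1 1 [507. 382.] [510.4 185.6]
1 -1 [571. 241.] [229.1 316.1]
1 0 [574. 310.] [365.4 319. ]
1 1 [576. 379.] [498.8 324.8]
```

View pics/w4z.png

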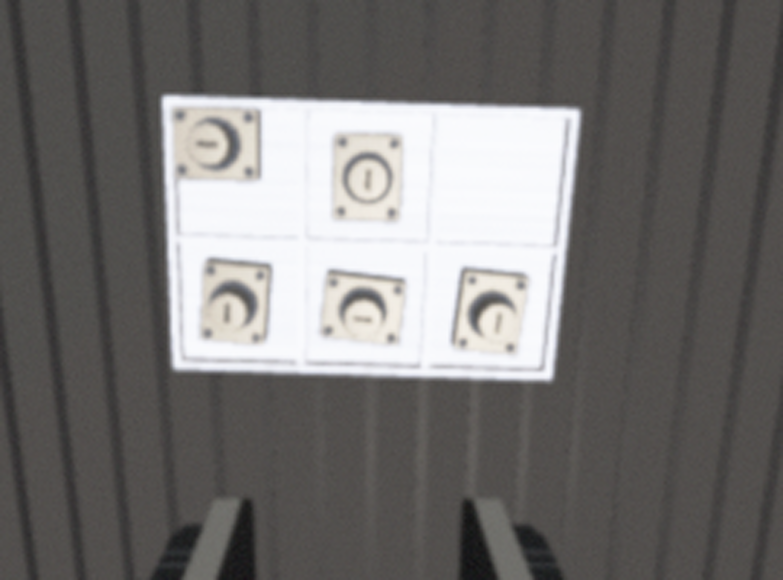

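```bash
python3 - <<'E'
from h import *
k=pickle.load(open("pics/w4.pkl","rb"))
X=onz(k,(210/2.9+130,144/2.9+60),42);print(X)
# second view: triangulate height from hover near
arm.reach(np.array([X[0]+10,X[1]+60,200.]),down(np.pi/2)); k,im=snap("w5")
u=proj(k,X).astype(int);print(u)
y0,x0=max(u[1]-50,0),max(u[0]-60,0);cv2.imwrite("pics/w5z.png",cv2.resize(im[y0:y0+100,x0:x0+120,::-1],None,fx=5,fy=5,interpolation=cv2.INTER_CUBIC));print(x0,y0)
E
```

```text
[487.94831506 236.71043958  42.        ]
[199 167]
139 117
```

View pics/w5z.png

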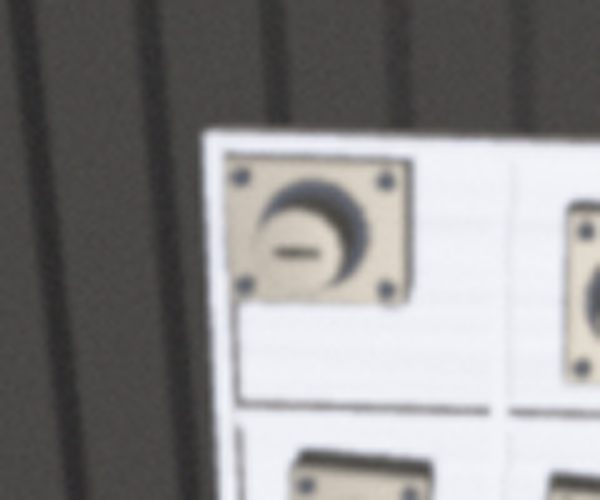

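```bash
python3 - <<'E'
from h import *
L["a"]=(0,0,90)
pick((488.2,237.0),"a",zg=23.5)
if arm.current_grip_width()>14: place(-1,-1)
arm.reach(np.array([560,310,300.]),down(np.pi/2)); k,im=snap("w6")
cv2.imwrite("pics/w6z.png",cv2.resize(im[60:260,130:400,::-1],None,fx=2.5,fy=2.5,interpolation=cv2.INTER_CUBIC))
print(arm.current_t())
E
```

```text
at [488.6 237.1  23.7] F [ 0.1 -0.8 -0.1]
w 17.5
lift w 17.4 [ 0.1 -0.1 -1.4]
at [502.  243.9  24.2] [502.2 243.9] F [-1.4 -0.8  6.4]
t 51.8333 w 39.7
52.675
```

View pics/w6z.png

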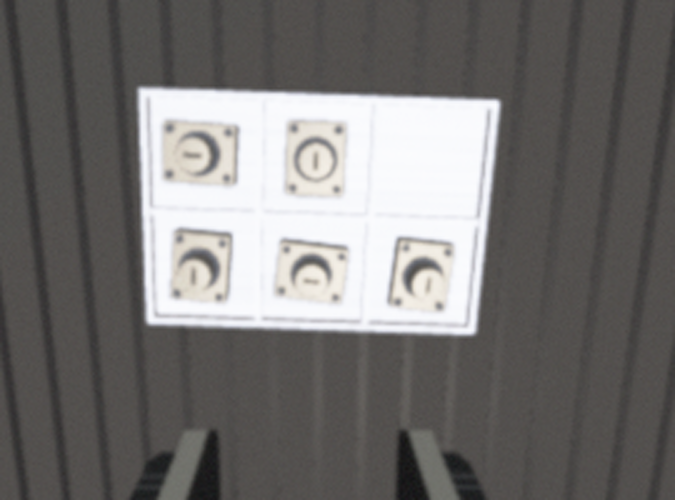

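```bash
python3 - <<'E'
from h import *
for n,p in [("s1",(580,-270,260)),("s2",(580,-400,260))]:
    arm.reach(np.array(p,float),down(np.pi/2)); k,im=snap(n)
    cv2.imwrite(f"pics/{n}z.png",cv2.resize(im[:,:,::-1],None,fx=1.5625,fy=1.5625,interpolation=cv2.INTER_CUBIC))
    print(arm.current_q().round(2),arm.current_t())
E
```

```text
[-0.15  0.46  0.75  1.62 -0.33  1.19  2.24] 54.8167
[ 0.08  0.58  0.74  1.45 -0.4   1.26  2.43] 55.45
```

View pics/s1z.png

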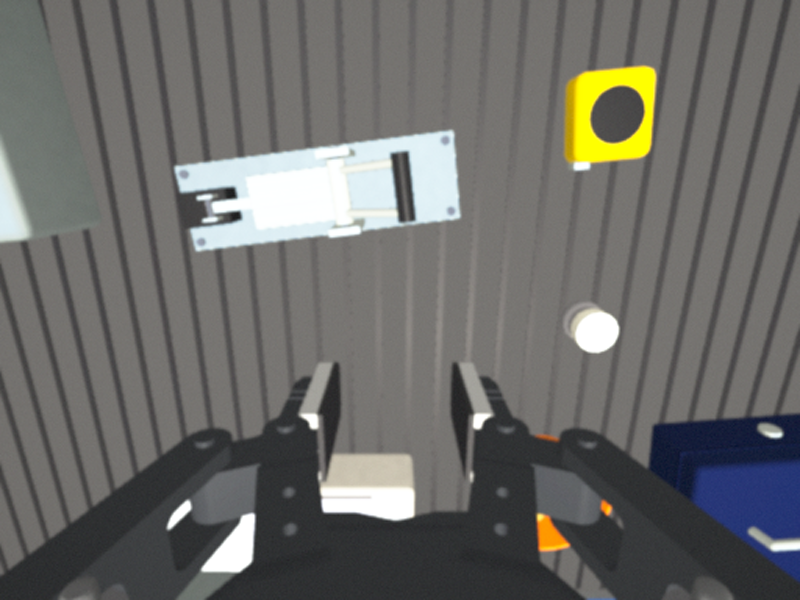

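View pics/s2z.png

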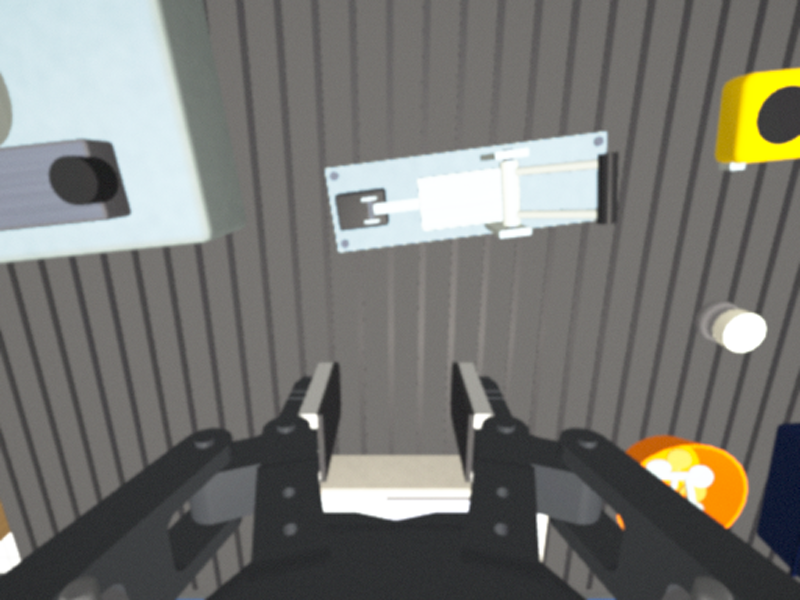

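```bash
python3 - <<'E'
from h import *
np.set_printoptions(precision=1,suppress=True)
k1=pickle.load(open("pics/s1.pkl","rb"));k2=pickle.load(open("pics/s2.pkl","rb"));s=1.5625
A=dict(c1=(175,166),c2=(453,131),c4=(196,251),c3=(460,217),bar=(403,187),barL=(400,152),barR=(406,222),flap=(250,204),flL=(247,178),flR=(254,231),eng=(100,215))
B=dict(c1=(326,169),c2=(606,132),c4=(341,252),c3=(613,219),bar=(607,188),barL=(605,153),barR=(608,223),flap=(420,204),flL=(418,178),flR=(423,231),eng=(240,231))
for n in A:
    p=np.array(A[n])/s;q=np.array(B[n])/s
    z=dict(c=6,b=113,f=57.5,e=0)[n[0]]
    X,r=tri([(k1,p),(k2,q)]);print(n,X,r[0].__round__(1),onz(k1,p,z)[:2],onz(k2,q,z)[:2])
E
```

```text
c1 [ 504.3 -461.7    6.3] 0.5 [ 503.8 -461.9] [ 504.8 -461.8]
c2 [ 474.4 -219.9    3.4] 0.0 [ 474.6 -220.3] [ 474.7 -221.1]
c4 [ 577.4 -450.6   12.2] 0.3 [ 578.8 -453.5] [ 578.2 -451.4]
c3 [ 545.6 -213.7   24.9] 0.5 [ 547.1 -210.9] [ 548.1 -204.3]
bar [ 516.5 -264.6  113.5] 0.1 [ 516.7 -264.6] [ 516.4 -264.4]
barL [ 495.  -266.6  108.4] 0.1 [ 495.3 -266.6] [ 495.  -268.7]
barR [ 538.5 -262.5  117.2] 0.1 [ 539.1 -262.4] [ 538.9 -260.5]
flap [ 531.3 -382.1   59.3] 0.6 [ 532.1 -382.6] [ 530.8 -382. ]
flL [ 512.  -383.7   55.6] 0.6 [ 512.6 -383.1] [ 511.3 -383.8]
flR [ 551.6 -379.6   63.3] 0.6 [ 553.  -381.5] [ 551.8 -379.2]
eng [ 554.3 -546.7   -8.3] 6.5 [ 546.9 -539.7] [ 559.7 -544.9]
```

```bash
cat >> h.py <<'E'
O=np.array([522.5,-312.5]);YW=np.radians(7.15)
def st(x,y,z): c,s=np.cos(YW),np.sin(YW);return np.array([O[0]+c*x-s*y,O[1]+s*x+c*y,z])
def inst(P): c,s=np.cos(YW),np.sin(YW);d=np.array(P[:2])-O;return np.array([c*d[0]+s*d[1],-s*d[0]+c*d[1],P[2]])
RS=down(YW-np.pi/2)
def F(): return np.mean([np.array(arm.current_ft_force()) for _ in range(5)],axis=0)
E
python3 - <<'E'
from h import *
np.set_printoptions(precision=1,suppress=True)
arm.reach(st(0,54,220),RS); arm.grip(0)
arm.line_to(st(0,54,140)); arm.hold(0.3); f0=F();print("base",f0,inst(arm.current_position()),arm.current_grip_width(),arm.current_t())
for a in np.radians(np.arange(50,-28,-6)):
    y=75*np.cos(a)+5;z=56+75*np.sin(a)+6
    arm.line_to(st(0,y,z+0.5),speed=60)
    f=F()-f0;print(round(np.degrees(a)),inst(arm.current_position()),f)
    if np.abs(f).max()>20: print("STOP");break
print(arm.current_t())
E
```

```text
base [ 0.3  0.8 -1. ] [  0.4  53.8 140.7] -0.10349679516576528 59.4167
50 [ -0.3  53.  119.5] [ 0.7 -1.5  1.1]
44 [ -0.1  59.4 114.3] [-0.1 -0.8  1.2]
38 [ -0.   64.6 108.3] [ 0.3 -0.3  1.5]
32 [ -0.1  69.  101.8] [-0.4 -1.6  0.4]
26 [-0.2 72.8 94.9] [-0.2 -0.9  1.1]
20 [-0.2 75.8 87.7] [-0.7 -1.4  0.9]
14 [-0.2 78.1 80.2] [ 0.1 -1.1  1.3]
8 [-0.3 79.5 72.5] [-0.2 -0.9  1.9]
2 [-0.2 80.2 64.7] [ 1.  -1.4  1.4]
-4 [-0.3 80.  56.8] [-0.3 -1.1  1.2]
-10 [-0.3 78.9 49. ] [-0.8 -0.1  0.8]
-16 [-0.3 77.1 41.4] [-0.5 -1.3  1. ]
-22 [-0.3 74.5 34. ] [-0.2 -0.2  0.3]
63.3
```

```bash
python3 - <<'E'
from h import *
np.set_printoptions(precision=1,suppress=True)
f0=np.array([.3,.8,-1.])
y=70
for z in [28,25,23,22,21,20,19,18,17]:
    arm.line_to(st(0,min(75,63+5+(z-21)*.6),z),speed=20); arm.hold(0.2)
    f=F()-f0;print(z,inst(arm.current_position()),f)
    if f[2]>9: break
cv2.imwrite("pics/side2.png",arm.camera("side")[:,:,::-1])
arm.line_to(st(0,69,60),speed=60);arm.line_to(st(0,72,220))
arm.reach(st(60,-30,330),RS)
snap("s3");cv2.imwrite("pics/side3.png",arm.camera("side")[:,:,::-1]);cv2.imwrite("pics/scene3.png",arm.camera("scene")[:,:,::-1])
a=cv2.resize(cv2.imread("pics/scene3.png")[100:220,100:300],(500,300),interpolation=cv2.INTER_CUBIC)
b=cv2.resize(cv2.imread("pics/side3.png")[240:380,200:320],(257,300),interpolation=cv2.INTER_CUBIC)
c=cv2.resize(cv2.imread("pics/s3.png"),(400,300))
m=np.zeros((600,760,3),np.uint8);m[:300,:500]=a;m[:300,500:757]=b;m[300:,:400]=c;cv2.imwrite("pics/c3.png",m)
print(arm.current_t())
E
```

```text
28 [-0.  72.3 28. ] [-0.6 -0.2  0.5]
25 [-0.  70.3 25. ] [-0.6 -0.1  1.5]
23 [-0.  69.2 23. ] [-0.3 -0.7  1. ]
22 [-0.  68.6 22. ] [-1.1 -0.6  1. ]
21 [ 0.1 68.1 21.1] [-1.1 -0.6  3.3]
20 [ 0.1 67.9 20.7] [-1.9  2.8 10.4]
69.2583
```

View pics/c3.png

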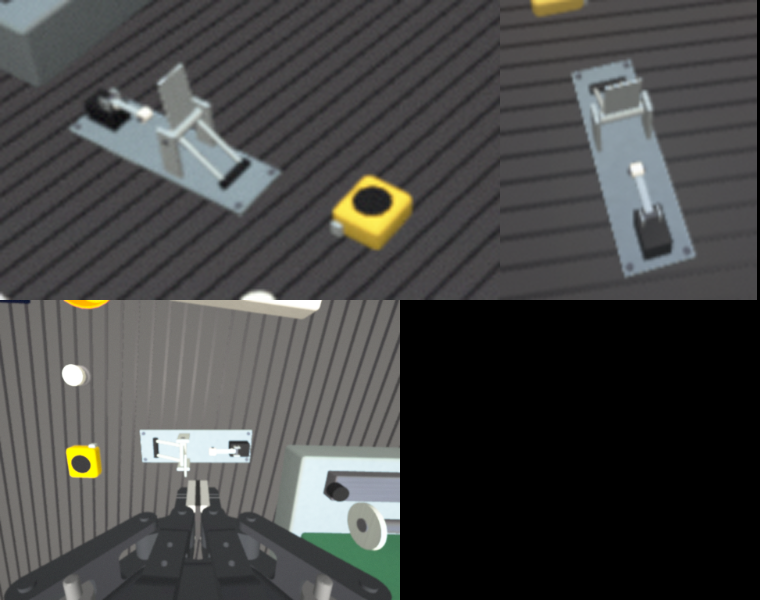

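```bash
python3 - <<'E'
from h import *
np.set_printoptions(precision=1,suppress=True)
k=pickle.load(open("pics/s3.pkl","rb"))
X=onz(k,(212*1.28,152*1.28),44);print(X,inst(X),proj(k,st(0,-60,47)))
im=cv2.imread("pics/s3.png");cv2.imwrite("pics/s3z.png",cv2.resize(im[150:230,170:330],None,fx=5,fy=5,interpolation=cv2.INTER_CUBIC))
E
```

```text
[ 529.  -371.7   44. ] [ -1.  -59.6  44. ] [271.8 194.6]
```

View pics/s3z.png

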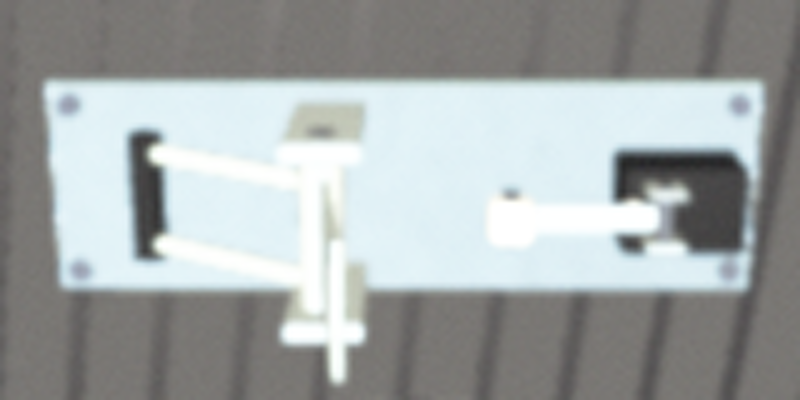

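```bash
python3 - <<'E'
from h import *
np.set_printoptions(precision=2,suppress=True)
y=-63
arm.reach(st(0,y,220),RS); arm.line_to(st(0,y,60),speed=100); arm.hold(0.5)
f0=np.mean([F() for _ in range(1)],axis=0)
fs=[]
for _ in range(8): arm.hold(0.05); fs.append(F())
f0=np.mean(fs,axis=0);print("base",f0,np.std(fs,axis=0),inst(arm.current_position()),arm.current_t())
for z in [50,48,47,46,45,44,43,42,41,40,39,38.3]:
    arm.line_to(st(0,y,z),speed=15)
    fs=[]
    for _ in range(6): arm.hold(0.05); fs.append(F())
    f=np.mean(fs,axis=0)-f0;p=inst(arm.current_position());print(z,p,f)
    if f[2]>6.5 or p[2]<37.5: print("stop");break
print(arm.current_t())
E
```

```text
base [0.07 0.23 0.  ] [0.51 0.54 0.54] [  0.01 -63.01  60.  ] 72.4917
50 [  0.06 -63.02  50.09] [-0.   -0.24 -0.06]
48 [  0.12 -63.69  48.3 ] [ 1.3  -3.57  1.1 ]
47 [  0.14 -64.06  47.77] [ 0.63 -4.47  5.3 ]
46 [  0.2  -64.54  47.03] [ 1.09 -5.76  5.8 ]
45 [  0.25 -64.95  46.58] [ 0.64 -6.    8.04]
stop
75.8417
```

```bash
python3 - <<'E'
from h import *
np.set_printoptions(precision=2,suppress=True)
cv2.imwrite("pics/side4.png",arm.camera("side")[:,:,::-1]);cv2.imwrite("pics/scene4.png",arm.camera("scene")[:,:,::-1])
arm.line_to(st(0,-66,60),speed=40);arm.line_to(st(0,-66,240))
R2=down(YW+np.pi)
print(arm.ik(st(0,-64,240),R2),arm.ik(st(0,-64,40),R2),arm.ik(st(0,-64,40),down(YW)))
snap("s5");cv2.imwrite("pics/side5.png",arm.camera("side")[:,:,::-1]);cv2.imwrite("pics/scene5.png",arm.camera("scene")[:,:,::-1])
m=np.zeros((600,760,3),np.uint8)
for i,n in enumerate("45"):
    m[300*i:300*i+300,:500]=cv2.resize(cv2.imread(f"pics/scene{n}.png")[100:220,100:300],(500,300),interpolation=cv2.INTER_CUBIC)
    m[300*i:300*i+300,500:757]=cv2.resize(cv2.imread(f"pics/side{n}.png")[240:380,200:320],(257,300),interpolation=cv2.INTER_CUBIC)
cv2.imwrite("pics/c5.png",m);print(arm.current_t())
E
```

```text
[-0.15  0.64  1.11  1.63 -0.6   1.26 -1.94] [-0.13  0.95  1.1   1.79 -0.98  1.06 -1.66] [ 0.2   0.69  0.51  1.77 -0.44  0.8   1.05]
77.975
```

View pics/c5.png

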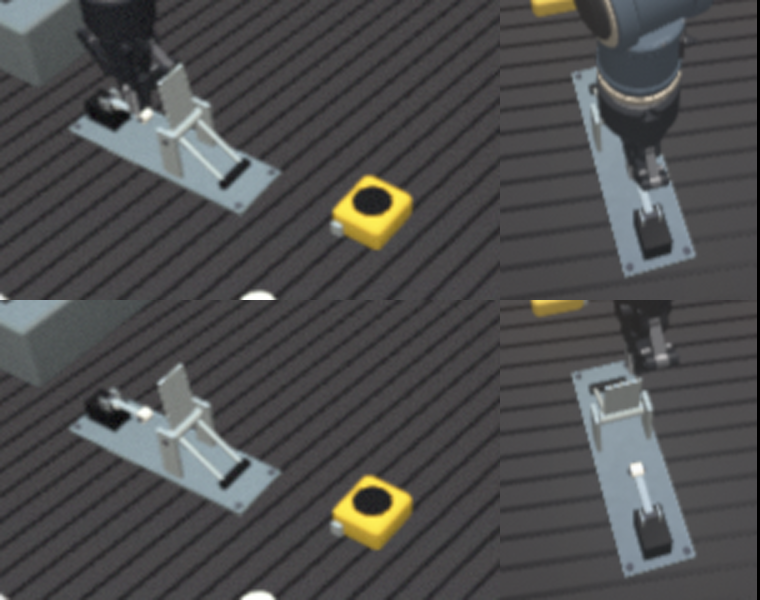

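View pics/s5.png

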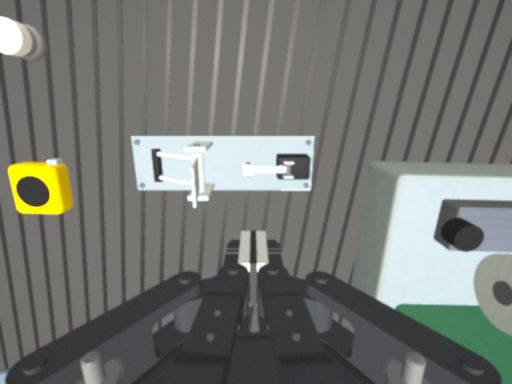

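```bash
cat > press.py <<'E'
from h import *
np.set_printoptions(precision=2,suppress=True)
y=-65;R2=down(YW+np.pi)
arm.reach(st(0,y,240),R2); arm.line_to(st(0,y,60),speed=100); arm.hold(0.5)
def avg(n=8):
    fs=[]
    for _ in range(n): arm.hold(0.05); fs.append(F())
    return np.mean(fs,axis=0)
f0=avg(12);print("base",f0,inst(arm.current_position()),arm.current_t())
for z in [52,49,48,47,46,45,44,43,42,41,40,39,38.3,37.8]:
    arm.line_to(st(0,y,z),speed=15)
    f=avg()-f0;p=inst(arm.current_position());print(z,p,f)
    if f[2]>6.3 or p[2]<37.6 or abs(f[:2]).max()>2.5: print("stop");break
print(arm.current_t())
E
python3 press.py
```

```text
base [ 0.05 -0.07  0.15] [  0.02 -64.98  60.01] 82.4
52 [  0.03 -65.02  52.06] [-0.02  0.02 -0.28]
49 [  0.03 -65.02  49.04] [ 0.05  0.02 -0.16]
48 [ -0.   -65.02  48.03] [-0.2   0.46 -0.23]
47 [  0.06 -65.13  47.07] [0.15 0.01 0.73]
46 [  0.05 -65.01  46.05] [0.48 0.05 1.25]
45 [  0.02 -64.95  44.98] [0.58 0.33 1.83]
44 [  0.09 -64.88  44.  ] [0.06 0.67 2.24]
43 [  0.02 -64.84  42.97] [0.21 1.77 2.82]
42 [  0.02 -64.89  41.97] [0.21 2.38 3.28]
41 [  0.03 -65.02  41.04] [0.25 2.66 3.79]
stop
89.4333
```

```bash
python3 - <<'E'
from h import *
np.set_printoptions(precision=2,suppress=True)
y=-65;f0=np.array([.05,-.07,.15])
def avg(n=8):
    fs=[]
    for _ in range(n): arm.hold(0.05); fs.append(F())
    return np.mean(fs,axis=0)
for z in [40,39.2,38.5,38]:
    arm.line_to(st(0,y,z),speed=15)
    f=avg()-f0;p=inst(arm.current_position());print(z,p,f)
    if f[2]>5.6 or p[2]<37.6: print("stop");break
arm.line_to(st(0,y,60),speed=40);arm.line_to(st(0,y,240))
arm.reach(st(0,60,240),down(YW+np.pi))
snap("s6");cv2.imwrite("pics/scene6.png",cv2.resize(arm.camera("scene")[100:220,100:300,::-1],(500,300),interpolation=cv2.INTER_CUBIC))
print(arm.current_t(),arm.current_q())
E
```

```text
40 [  0.02 -65.    40.02] [0.08 2.7  4.46]
39.2 [ -0.   -65.03  39.22] [0.35 2.62 4.77]
38.5 [  0.03 -65.06  38.57] [-0.01  2.41  4.82]
38 [ -0.02 -65.04  38.09] [0.36 2.81 4.85]
94.75 [-0.46  0.53  1.21  1.81 -0.53  1.18 -2.1 ]
```

View pics/scene6.png

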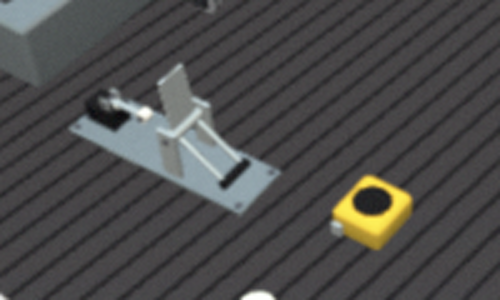

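View pics/s6.png

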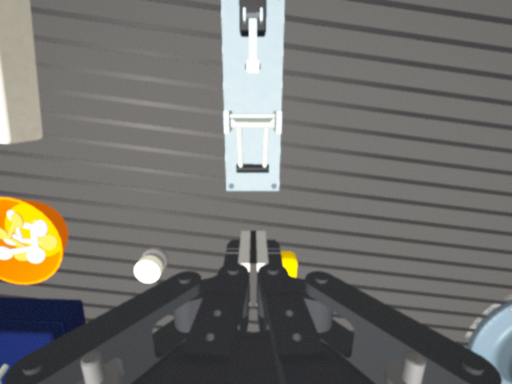

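```bash
python3 - <<'E'
from h import *
np.set_printoptions(precision=1,suppress=True)
R2=down(YW+np.pi);r=58;h=11
arm.line_to(st(0,40,240));arm.line_to(st(0,40,114),speed=120);arm.hold(.4)
f0=F();print(f0,inst(arm.current_position()))
ok=True
for g in [1.45,1.35,1.25,1.15,1.05,.95,.85,.75,.65,.55,.45,.35,.25,.15,.08]:
    y=-r*np.cos(g)+1.5*np.sin(g)+h;z=56+r*np.sin(g)+1.5*np.cos(g)
    arm.line_to(st(0,y,z),speed=50);f=F()-f0;print(g,inst(arm.current_position()),f)
    if abs(f).max()>15: print("STOP");ok=False;break
if ok:
  y=-r+h
  for z in [61,60,59,58,57,56,55,54]:
    arm.line_to(st(0,y,z),speed=20);arm.hold(.2);f=F()-f0;print(z,inst(arm.current_position()),f)
    if f[2]>9: break
print(arm.current_t())
E
```

```text
[ 0.7  0.3 -0.5] [  0.1  40.  114.2]
1.45 [ -0.1   5.5 113.7] [0.1 0.1 0.2]
1.35 [ -0.   -0.5 112.9] [-1.1  0.3  0.3]
1.25 [ -0.1  -6.4 111.5] [-0.7 -0.4 -0.1]
1.15 [ -0.2 -11.9 109.5] [-0.8 -0.1  0.9]
1.05 [ -0.2 -17.  107. ] [-1.  -0.5  0.8]
0.95 [ -0.2 -21.9 103.9] [-0.8 -0.4  0.1]
0.85 [ -0.2 -26.5 100.4] [-0.1 -0.5  0.5]
0.75 [ -0.2 -30.7  96.4] [-0.7 -0.  -0.3]
0.65 [ -0.2 -34.5  92. ] [0.3 0.7 1.1]
0.55 [ -0.2 -37.8  87.3] [-0.6 -0.2  1.3]
0.45 [ -0.2 -40.7  82.2] [-0.9 -0.4  0.9]
0.35 [ -0.2 -43.   76.9] [-0.5 -0.4  0.9]
0.25 [ -0.2 -44.8  71.4] [ 0.5 -0.5  0.1]
0.15 [ -0.2 -46.   65.8] [-0.9 -0.4  0.8]
0.08 [ -0.1 -46.6  61.9] [-0.5  0.1  0.6]
61 [  0. -47.  61.] [-1.2 -1.1  0.2]
60 [ -0.  -47.1  60. ] [-0.4 -0.7  0.5]
59 [ -0. -47.  59.] [-0.2 -0.3  1.1]
58 [ -0.  -46.9  57.9] [-0.3 -1.2 -0.4]
57 [  0.  -47.   57.6] [-2.1  0.8  5.3]
56 [  0.1 -47.   57.5] [-2.7  2.3 11.2]
103.8917
```

```bash
python3 - <<'E'
from h import *
arm.line_to(st(0,-47,90),speed=60);arm.line_to(st(0,-47,240))
arm.reach(np.array([540,0,350.]),down(np.pi/2));arm.hold(.3)
k,im=snap("w9")
a=arm.camera("scene")[:,:,::-1];b=arm.camera("side")[:,:,::-1]
m=np.zeros((600,800,3),np.uint8);m[:300,:400]=cv2.resize(a[100:345,100:430],(400,300));m[:300,400:]=cv2.resize(b[120:380,180:340],(400,300))
m[300:,:400]=cv2.resize(im[:,:,::-1],(400,300));m[300:,400:]=cv2.resize(a[100:220,100:260],(400,300),interpolation=cv2.INTER_CUBIC);cv2.imwrite("pics/c9.png",m)
for w in("w2","w9"):
    kk=pickle.load(open(f"pics/{w}.pkl","rb"));i2=cv2.imread(f"pics/{w}.png");hs=cv2.cvtColor(i2,cv2.COLOR_BGR2HSV)
    y=(hs[...,0]>20)&(hs[...,0]<35)&(hs[...,1]>150)&(hs[...,2]>120);y[150:]=0;print("tape",onz(kk,np.argwhere(y).mean(0)[::-1],20).round(1))
    print([o[0].tolist() for o in blobs(kk,i2[:,:,::-1].copy())])
print(arm.current_t())
E
```

```text
tape [462.7 -96.   20. ]
[[461.1, 98.8], [474.9, 4.6], [546.2, -102.2], [555.5, 98.0], [645.9, -12.0], [655.7, -90.1]]
tape [462.8 -95.7  20. ]
[[655.4, -93.4]]
108.8583
```

View pics/c9.png

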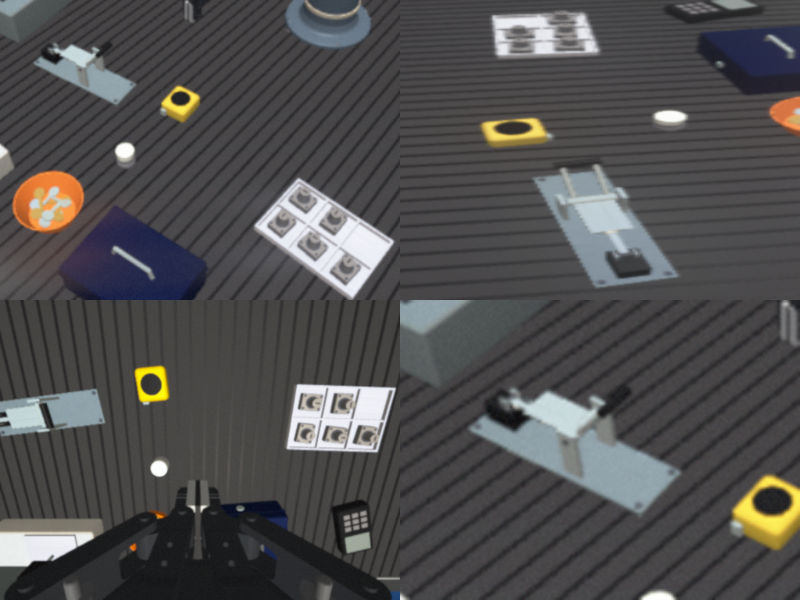

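All five locks are in the tray, the guard is down, and the tape and tub haven't moved, so I'm handing in the job.

```bash
python3 -c "
from station import arm
arm.finish_job();print(arm.current_t())"
```

```text
the job is handed in; nothing more can be done
the job is handed in; nothing more can be done
```

The job is handed in, at about 109 s of the 210 s allowed. All steps were done in the order asked.

- **Locks:** Five were present, and each now lies flat in its own bay, plug upwards. One was found pushed into a corner of its bay, so I picked it up and re-centred it before touching the switch.
- **Guard up:** I pressed the tail to its stop. The bar's top was at z = 20.7 mm under about 10 N, where 21 mm was expected.
- **First roller press, aborted:** A finger linkage brushed the raised flap with about 8 N, and the roller had hardly moved, if at all. The pictures afterwards showed the guard still fully up and the lever at rest, so I turned the gripper 90° and started again.
- **Roller press:** The roller went down about 8.5–9 mm, roughly 0.17–0.18 rad, with at most 4.9 N, then I released it. There is no direct reading of the click. I infer it from the travel and from the force levelling off near 4.8 N. It stayed well below the 0.30 rad overtravel limit.
- **Guard down:** I pushed the flap down to its stop, with the flap's top at 57.5 mm under 11 N.
- **Final pictures:** The guard is closed, all five locks are in their bays and the robot is clear of everything. The tape is within 0.5 mm of where it started. The tub reads about 3 mm off from a different viewpoint, which I take as measurement error because the arm never went near enough to touch it.

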